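# Close the dryer housing and bed its seal

### The job

Close the spectrometer's purge-gas dryer housing: lower the loose cover plate by its handle over the two locating pins and the fastener until it lies flat on the seal all round, do not drop it. Then turn the quarter-turn fastener clockwise until the slot in its head lines up with the two raised index ribs on the cover. Last, press the cover with the fingers firmly down against the housing's metal rim and finish while still holding it pressed, so that the new seal beds in; leave the other things on the bench where they are.

Things in the scene. Friction and masses are not known exactly. Their poses are not given: they have to be found in the camera images.
- housing: Fixed grey open-topped box (purge-gas dryer housing), 200 mm (x) by 106 mm (y); flat metal rim at height 34 mm, a black rubber seal ring inside it stands 3 mm higher. Origin: centre of its underside, on the worktop, z up. The two pins stand at (-76,+29) and (+76,-29) mm, the fastener at (+56,0) mm. Hose stubs stick out 18 mm at the +x end.
- pin_a (a point): Tip of the steel locating pin at (-76,+29) mm of the housing, height 46 mm (12 mm above the rim); 8 mm diameter, coned tip.
- pin_b (a point): Tip of the same kind of pin at (+76,-29) mm of the housing.
- cover: Loose grey metal cover plate, 196 (x) by 102 (y) by 6 mm, about 0.25 kg, flat on the worktop, handle up. Origin: centre of its underside, z up. 11 mm through holes at (-76,+29) and (+76,-29) mm for the pins. Fits only with its x along the housing's x (slot over fastener). Set on, it rests on the seal with its underside at about 36.5 mm height; pressed home it meets the rim at 34 mm.
- cover_handle (a point): Centre of the top of the cover's handle, a dark upright block over the plate's middle, 34 mm (cover x) by 10 mm (cover y), its top 38 mm above the cover's underside, 32 mm above the plate's top: pinch it across y.
- cover_slot (a point): Centre of the cover's through slot for the fastener's head, at (+56,0) mm of the cover, on its top face: 18 mm along cover x, 36 mm along cover y. Two small raised index ribs lie along cover x on either side of it, at (+35,0) and (+79,0) mm.
- fastener (a joint): Fastener angle (rad) about the vertical, growing clockwise from above. 0: its bar head lies along the housing's y, so that the cover's slot passes over it; 1.571: along the housing's x, across the slot and in line with the ribs. Starts within 0.08 of 0; stops at -0.12 and 1.85, none at 1.571. Stays where left; friction 0.04 N m.
- fastener_top (a point): Centre of the top of the fastener's steel bar head, at height 74.5 mm: the bar is 30 mm long (point y), 10 mm thick (point x), 28.5 mm tall, with a dark groove (its slot) along the middle of its top. Its underside, at 46 mm, is about 3.5 mm above the top of a cover resting on the seal.
- seal (a joint): How far the seal ring is pressed down (m): 0 free, about 0.0006 under the cover's own weight, 0.003 when the cover meets the metal rim. Springy, 4 N per mm: pressing the seated cover home takes about 10 N near its middle (the top of the handle will do).
- standard_bottle: White plastic reagent bottle with screw cap, 48 mm diameter, 110 mm tall. Bystander; origin: centre of its underside.
- die_body: Steel pellet die body, upright cylinder 38 mm diameter, 58 mm tall. Bystander; origin: centre of its underside.
- weight_50: Small brass calibration weight, 18 mm diameter, 31 mm tall. Bystander; origin: centre of its underside.
- petri_1: Petri dish with lid, 62 mm diameter, 14 mm tall. Bystander; origin: centre of its underside.
- die_base: Steel pellet die base, 33 mm diameter, 16 mm tall. Bystander; origin: centre of its underside.
- timer: Digital timer, 55x62x14 mm, flat. Bystander; origin: centre of its underside.
- tweezers_1: Fine steel tweezers, 127x13x9 mm, lying flat. Bystander; origin: centre of its underside.
- mouse: Black computer mouse, 108x62x36 mm. Bystander; origin: centre of its underside.

How it is judged:
By the outcome, as a careful person would: the job done as asked, in the order asked, and still so for the second after the job is handed in, while the arm keeps its last pose, push and grip.
It also fails if it takes over 53 s, if anything falls off the work surface, if the arm or the gripper's body presses on something with over 40 N, if the wrist force passes 120 N, or if a joint passes its speed limit or range.

### The arm

A 6-joint arm with a two-finger parallel gripper is mounted at the origin on a cart in front of the work surface, level with it; the furniture and walls round the work are solid. World frame = base frame: x ahead of the robot, y to its left, z up, the work surface at z = 0. Lengths are in m, angles in rad, forces in N, time in s.
With the tool pointing down it reaches from about 0.35 to 0.875 m from the base axis. Payload 4.2 kg.
Tool frame: the origin (TCP) lies at the very end of the fingers, on their centre line; the grasp point (between the pads) lies 19 mm behind it; z points along the fingers, y is the direction in which the jaws open and shut (so a half turn about z gives the same grasp; the last joint's range is limited). The gripper opens to 85 mm and grips with 20 to 120 N. Pads are 22 mm wide; open, the fingers measure 114 mm over their backs; the gripper's body (76 mm by 85 mm) begins 54 mm behind the grasp point. The pads swing forward as they close: fully open they stand 13 mm farther back than shut.
Start: joints at [1.468, 0.385, 0.008, 0, -1.194, -0.259], TCP at [0.221, 0.585, 0.231] pointing down, gripper open.
Joint ranges: [-3.14, 3.14], [-1.21, 2.06], [-1.07, 1.41], [-3.16, 2.05], [-2.99, -0.16], [-3.1, 3.1]. Speed limits (rad/s): [2.79, 2.79, 3.14, 3.14, 3.14, 3.14].

### API

Orientations are given as a rotation vector (axis times angle).
In Python, from rig import bot, viewer gives the robot as it stands.
- The arm moves only by the shell command python3 -m pendant 'ROWS' [FORCE]. ROWS is a JSON object of lists of equal length, an entry for each row: "translation": the shift along the tool's x, y, z in mm, a list of three; "twist": the turn, a rotation vector about the tool's x, y, z in degrees, a list of three; "claw": the opening, from 0 (shut) to 1 (fully open). In form: {"translation": [[tx, ty, tz], ...], "twist": [[ax, ay, az], ...], "claw": [claw, ...]}. A call has exactly 8 rows; each row is the pose to reach, as a shift and turn from the pose measured when the call began, along the tool's axes at that moment; what a row does not reach only later rows make up. A row lasts 1/12 s, in which the tool goes at most 41.7 mm and 7.16 degrees, less where a joint would pass 70% of its speed; a pose out of reach is approached as far as the arm can. A call with a gripper value outside its range is refused whole. The fingers move at their own pace and stop on an object; FORCE is the grip in N (left out, the last holds). Time passes only in rows, so rows that repeat a pose let the fingers close, or fill a call up. It gives the time, the measured TCP pose, the force and the opening at its end, in the units of the state.
- bot.sense(): the state, without advancing time (a new reading comes with each control period).
- viewer.grab_frame(name): name is "scene" or "top" or "wrist"; returns a dict with "color" (420x560x3 uint8, blue, green, red), "K" (3x3 intrinsics, pixels), "R" (3x3) and "t" (3): a world point X has camera coordinates R X + t; the wrist camera has in their place "mount" (4x4, takes a point from camera to tool coordinates, whose origin is the TCP and whose axes are the flange's). Camera axes: x right, y down, z forward; pixel columns grow to the right and rows downward; lengths in m; the calibration is good to about 2 mm. A picture is of the moment at which its call begins: read the wrist's pose just before it. There is no depth.
- bot.sign_off(): hands the job in, once; it reports no verdict.
The state is a dict: "clock": time; "joint_pos": joint angles; "joint_vel": joint speeds; "tau": joint torques, N m; "eef_pos": TCP position; "tool_rot": TCP orientation; "ft_force": force on the tool from outside, world axes, zero at the start; "ft_torque": the same for the moment, N m; "opening": finger opening in m.
Only numpy, scipy, OpenCV 4.12 (cv2) and the standard library are available. Lean on these libraries where they do the work, as an engineer would, in place of code of your own. Each camera call takes 0.05 s, during which the arm holds its last target. There are 200 camera calls.

## Working session

There is one attempt and no reset: what is moved stays moved. The work goes in short steps, Python scripts to look and compute and a shell command to move; the robot and the scene stay as the last step left them, time stands still between calls to the robot, and variables do not carry over. Pictures are saved under pics/ and viewed, about 8 in all and at most 12, crops included, and the job is handed in when it is done.

```bash
mkdir -p pics; ls
python3 - <<'E'
from rig import bot, viewer
import cv2,numpy as np
s=bot.sense(); print(s)
for n in("top","scene"):
    f=viewer.grab_frame(n); cv2.imwrite(f"pics/{n}0.png",f["color"]); np.savez(f"pics/{n}0.npz",**f); print(n,f["K"],f["R"],f["t"])
E
```

```text
pics
{'clock': 0.0, 'joint_pos': array([ 1.46762187e+00,  3.85569529e-01,  6.60328416e-03, -5.09609500e-04,
       -1.19398694e+00, -2.58615788e-01]), 'joint_vel': array([ 0.00116908, -0.00051609,  0.00065626,  0.00102283, -0.00180591,
       -0.00199469]), 'tau': array([-8.12630915e-04, -3.92296958e+01,  1.88395303e+01,  4.18630019e+00,
       -4.67234437e-03,  1.23708446e-05]), 'eef_pos': array([0.22098086, 0.58399797, 0.23020335]), 'tool_rot': array([ 3.08812684e+00, -5.65101271e-01, -4.78384100e-04]), 'ft_force': array([-0.21051884, -1.08756835, -0.24587423]), 'ft_torque': array([-0.05074661, -0.02839872,  0.04028376]), 'opening': 0.08553892897370399}
top [[444.90135387   0.         276.09049439]
 [  0.         444.90135387 216.28700738]
 [  0.           0.           1.        ]] [[ 8.92228236e-03 -9.99959725e-01 -9.69987974e-04]
 [-9.86968149e-01 -8.65049629e-03 -1.60683045e-01]
 [ 1.60668183e-01  2.39100674e-03 -9.87005582e-01]] [0.08484652 0.54731298 1.14190273]
scene [[434.27046242   0.         281.50484788]
 [  0.         434.27046242 211.59537337]
 [  0.           0.           1.        ]] [[-0.479365   -0.87743668 -0.01772208]
 [-0.36387131  0.21708668 -0.90579857]
 [ 0.79862811 -0.42775957 -0.42333779]] [0.33106941 0.24832755 0.85634841]
```

View pics/top0.png

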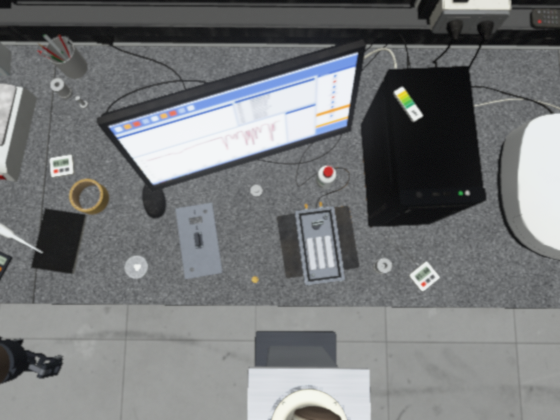

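View pics/scene0.png

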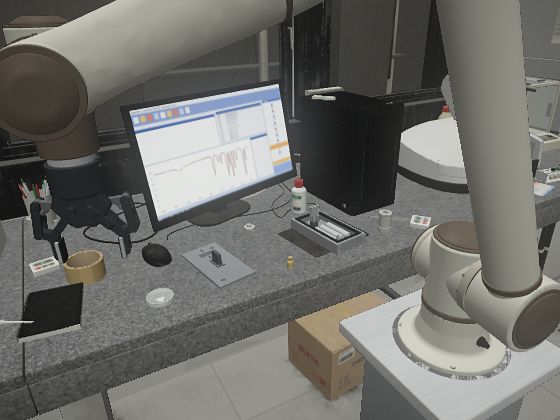

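The top view shows the cover at about (198,240) with its handle and its slot, which faces up the picture. The housing is at about (319,245), with hose stubs at the top and the fastener near (317,226). A bottle stands at (327,173), close to the stub end. I'll enlarge and segment it.

```bash
cat > h.py <<'E'
import numpy as np,cv2
from scipy.spatial.transform import Rotation as Ro
def ray(f,uv,z):
    uv=np.atleast_2d(uv).astype(float); d=np.c_[uv,np.ones(len(uv))]@np.linalg.inv(f["K"]).T@f["R"]
    c=-f["R"].T@f["t"]; return c+d*((z-c[2])/d[:,2])[:,None]
def proj(f,X):
    p=(np.atleast_2d(X)@f["R"].T+f["t"])@f["K"].T; return p[:,:2]/p[:,2:]
def wristcam(f,s):
    T=np.eye(4);T[:3,:3]=Ro.from_rotvec(s["tool_rot"]).as_matrix();T[:3,3]=s["eef_pos"]
    C=np.linalg.inv(T@f["mount"]); return dict(K=f["K"],R=C[:3,:3],t=C[:3,3],color=f["color"])
E
python3 - <<'E'
from h import *
f=dict(np.load("pics/top0.npz")); im=f["color"]
hsv=cv2.cvtColor(im,cv2.COLOR_BGR2HSV)
print(hsv[260,200],hsv[225,210],hsv[275,180],hsv[260,305],hsv[279,320])
crop=im[190:300,170:370]; cv2.imwrite("pics/c1.png",cv2.resize(crop,(800,440),interpolation=cv2.INTER_CUBIC))
m=cv2.inRange(hsv,(100,25,80),(130,120,200)); m[:, :160]=0;m[:,240:]=0;m[:195]=0;m[290:]=0
m=cv2.morphologyEx(m,cv2.MORPH_OPEN,np.ones((3,3)))
c=max(cv2.findContours(m,0,2)[0],key=cv2.contourArea); q=cv2.boxPoints(cv2.minAreaRect(c)); w=ray(f,q,.006)
print(q,w,w.mean(0),[np.linalg.norm(w[i]-w[i-1]) for i in range(4)])
print("wristmount",)
E
```

```text
[108  25 152] [107  26 158] [ 90   6 123] [107  21  86] [105  20  77]
[[175.15028 208.97687]
 [210.54335 203.53177]
 [220.93642 271.08667]
 [185.54335 276.53177]] [[0.57078444 0.36868875 0.006     ]
 [0.5869403  0.27144126 0.006     ]
 [0.40159028 0.23732919 0.006     ]
 [0.38617285 0.33228586 0.006     ]] [0.48637197 0.30243626 0.006     ] [np.float64(0.18816644092077714), np.float64(0.09858034899552778), np.float64(0.1884628886059864), np.float64(0.09620013294609181)]
wristmount
```

View pics/c1.png

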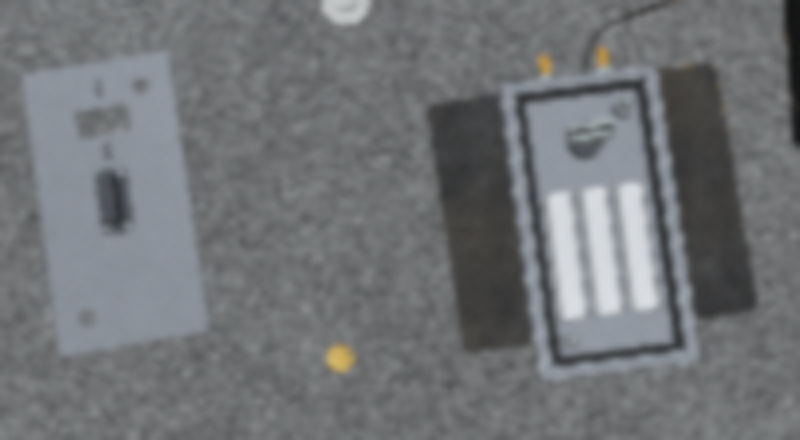

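```bash
cat >> h.py <<'E'
def Rdown(yaw):  # tool x axis at world angle yaw, pointing down
    c,s=np.cos(yaw),np.sin(yaw); return np.array([[c,s,0],[s,-c,0],[0,0,-1.]])
def go(s,p,yaw):
    R=Ro.from_rotvec(s["tool_rot"]).as_matrix()
    t=R.T@(np.array(p)-s["eef_pos"])*1000; w=Ro.from_matrix(R.T@Rdown(yaw)).as_rotvec(degrees=True)
    print("translation",t.round(1),"twist",w.round(2))
def st(s):
    R=Ro.from_rotvec(s["tool_rot"]).as_matrix()
    print("t",round(s["clock"],2),"p",s["eef_pos"].round(4),"yaw",np.degrees(np.arctan2(R[1,0],R[0,0])).round(2),"zax",R[:,2].round(3),"F",s["ft_force"].round(1),"M",s["ft_torque"].round(2),"op",s["opening"].round(4),"j",s["joint_pos"].round(2))
E
python3 - <<'E'
from h import *
from rig import bot,viewer
f=dict(np.load("pics/top0.npz"))
def fit(q,z):
    w=ray(f,np.array(q)/4.+[170,190]-.375,z); print(w.round(4)); c=w.mean(0)
    a=(w[0]+w[1]-w[2]-w[3])/2; print("centre",c.round(4),"yaw",np.degrees(np.arctan2(a[1],a[0])),"len",np.linalg.norm(a),np.linalg.norm(w[0]-w[1]))
    return c,np.arctan2(a[1],a[0])
c,y=fit([(22,75),(168,52),(207,330),(60,354)],.006)
fit([(503,85),(655,67),(695,358),(545,377)],.034)
fit([(98,98),(132,98),(132,225),(98,225)],.034)
s=bot.sense(); st(s); g=viewer.grab_frame("wrist"); print(g["mount"].round(4),g["K"])
cv2.imwrite("pics/w0.png",g["color"])
for k in(y,y+np.pi): go(s,[c[0],c[1],.2],k)
E
```

```text
[[0.5725 0.3688 0.006 ]
 [0.5895 0.2685 0.006 ]
 [0.3988 0.2361 0.006 ]
 [0.3819 0.3346 0.006 ]]
centre [0.4857 0.302  0.006 ] yaw 9.925522456488801 len 0.19353434481468987 0.10174318803451582
[[ 0.5634  0.0379  0.034 ]
 [ 0.5767 -0.0647  0.034 ]
 [ 0.3824 -0.0887  0.034 ]
 [ 0.3692  0.0099  0.034 ]]
centre [ 0.4729 -0.0264  0.034 ] yaw 7.613278661525258 len 0.19599492218059034 0.10338408934326794
[[0.5522 0.3104 0.034 ]
 [0.5524 0.2875 0.034 ]
 [0.4667 0.2845 0.034 ]
 [0.4665 0.3071 0.034 ]]
centre [0.5095 0.2974 0.034 ] yaw 2.119253055064754 len 0.08571119359689675 0.022888216998616498Traceback (most recent call last):
  File "<stdin>", line 11, in <module>
  File "h.py", line 19, in st
    print("t",round(s["clock"],2),"p",s["eef_pos"].round(4),"yaw",np.degrees(np.arctan2(R[1,0],R[0,0])).round(2),"zax",R[:,2].round(3),"F",s["ft_force"].round(1),"M",s["ft_torque"].round(2),"op",s["opening"].round(4),"j",s["joint_pos"].round(2))
                                                                                                                                                                                                   ^^^^^^^^^^^^^^^^^^
AttributeError: 'float' object has no attribute 'round'
```

```bash
sed -i 's/s\["opening"\].round(4)/round(s["opening"],4)/' h.py
python3 - <<'E'
from h import *
from rig import bot,viewer
s=bot.sense(); st(s); g=viewer.grab_frame("wrist"); print(g["mount"].round(4),g["K"])
y=np.radians(9.9)
for k in(y,y+np.pi): go(s,[.4857,.302,.2],k)
E
```

```text
t 0.1 p [0.221  0.5841 0.2304] yaw -20.74 zax [-0.001 -0.002 -1.   ] F [-0.2 -0.2  0.1] M [ 0.    0.02 -0.06] op 0.0851 j [ 1.47  0.39  0.01 -0.   -1.19 -0.26]
[[-6.000e-04 -9.630e-01 -2.694e-01  6.770e-02]
 [ 1.000e+00 -7.000e-04  2.000e-04 -1.000e-04]
 [-4.000e-04 -2.694e-01  9.630e-01 -1.416e-01]
 [ 0.000e+00  0.000e+00  0.000e+00  1.000e+00]] [[294.95899561   0.         280.26907399]
 [  0.         294.95899561 211.21090977]
 [  0.           0.           1.        ]]
translation [347.4 170.   30.7] twist [ 1.100e-01  2.000e-02 -3.064e+01]
translation [347.4 170.   30.7] twist [ 3.0000e-02 -1.4000e-01  1.4936e+02]
```

```bash
python3 -m pendant '{"translation":[[38,18,4],[76,37,8],[114,56,12],[152,75,16],[190,93,19],[228,112,22],[266,130,25],[300,147,28]],"twist":[[0,0,-4],[0,0,-8],[0,0,-12],[0,0,-16],[0,0,-20],[0,0,-24],[0,0,-28],[0,0,-30.6]],"claw":[0.6,0.6,0.6,0.6,0.6,0.6,0.6,0.6]}' 30
python3 - <<'E'
from h import *
from rig import bot
s=bot.sense(); st(s); go(s,[.4857,.302,.2],np.radians(9.9))
E
```

```text
clock: 0.82
eef_pos: [0.449, 0.3403, 0.2028]
tool_rot: [3.128, 0.275, -0.001]
ft_force: [0.9, 0.5, 0.3]
opening: 0.0511
t 0.82 p [0.449  0.3403 0.2028] yaw 10.06 zax [-0.001 -0.002 -1.   ] F [0.9 0.5 0.3] M [ 0.09 -0.07  0.02] op 0.0511 j [ 0.94  0.3  -0.19  0.   -1.08  0.81]
translation [29.5 44.1  2.8] twist [0.09 0.05 0.16]
```

```bash
python3 -m pendant '{"translation":[[15,22,1],[29,44,2],[29.5,44,2.5],[29.5,44,2.5],[29.5,44,2.5],[29.5,44,2.5],[29.5,44,2.5],[29.5,44,2.5]],"twist":[[0,0,0],[0,0,0],[0,0,0],[0,0,0],[0,0,0],[0,0,0],[0,0,0],[0,0,0]],"claw":[0.6,0.6,0.6,0.6,0.6,0.6,0.6,0.6]}'
python3 - <<'E'
from h import *
from rig import bot,viewer
s=bot.sense(); st(s); g=viewer.grab_frame("wrist"); cv2.imwrite("pics/w1.png",g["color"]); f=wristcam(g,s); np.savez("pics/w1.npz",**f)
E
```

```text
clock: 1.48
eef_pos: [0.4851, 0.303, 0.2004]
tool_rot: [3.128, 0.278, -0.001]
ft_force: [-0.0, 0.7, 0.5]
opening: 0.0514
t 1.48 p [0.4851 0.303  0.2004] yaw 10.16 zax [-0.    -0.001 -1.   ] F [-0.   0.7  0.5] M [ 0.07  0.01 -0.01] op 0.0514 j [ 0.84  0.32 -0.17  0.   -1.08  0.91]
```

View pics/w1.png

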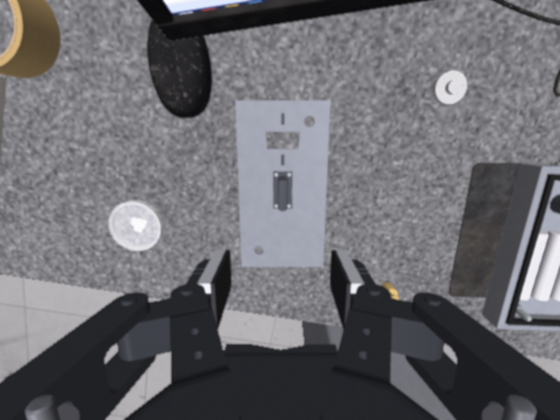

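The wrist view shows the whole cover, with corners at about (237,101), (329,101), (323,267) and (242,267). The handle is at (283,190), the slot at (283,140), and the holes at (309,122) and (258,251).

Run:
```python
from h import *
from rig import bot
f=dict(np.load("pics/w1.npz")); im=f["color"]; hsv=cv2.cvtColor(im,cv2.COLOR_BGR2HSV)
blur=cv2.medianBlur(im,5); hs=cv2.cvtColor(blur,cv2.COLOR_BGR2HSV); m=cv2.inRange(hs,(95,18,60),(130,120,220)); m[:, :215]=0;m[:,350:]=0;m[:90]=0;m[285:]=0
c=max(cv2.findContours(m,0,1)[0],key=cv2.contourArea); c=cv2.convexHull(c)
q=cv2.approxPolyDP(c,8,True)[:,0].astype(float); print(q)
# fit lines on metric plane hull
w=ray(f,c[:,0],.006)[:,:2].astype(np.float32); r=cv2.minAreaRect(w*1000); print(r)
# handle: bases: dark in cover
d=cv2.inRange(cv2.cvtColor(im,cv2.COLOR_BGR2GRAY),0,75); d[:160]=0;d[220:]=0;d[:,265:300]&=255;d[:,:262]=0;d[:,303:]=0
n,l,stt,ce=cv2.connectedComponentsWithStats(d); i=1+np.argmax(stt[1:,4]); print(stt[i],ce[i])
p=np.argwhere(l==i)[:,::-1]; print("top-ish ray z.038",ray(f,ce[i],.038),ray(f,ce[i],.025))
print("slot",ray(f,[283,140],.006),"holes",ray(f,[(309,121.5),(258.5,250.5)],.006))
print(np.median(im[180:200,276:290].reshape(-1,3),0),hs[230,285])
s=bot.sense()
```

```text
[[325. 100.]
 [322. 264.]
 [244. 266.]
 [235. 102.]]
((485.3502502441406, 300.9508972167969), (194.67669677734375, 102.44974517822266), 10.093093872070312)
[278 176   9   5  33] [281.90909091 177.93939394]
top-ish ray z.038 [[0.50354504 0.30470066 0.038     ]] [[0.50147712 0.30423063 0.025     ]]
slot [[0.5403199  0.30985563 0.006     ]] holes [[0.56460521 0.28544744 0.006     ]
 [0.40505081 0.3159522  0.006     ]]
[98. 88. 87.] [114  23 177]
```

Run:
```python
from h import *
from rig import bot
s=bot.sense(); st(s); go(s,[.485,.3008,.014],np.radians(10.1))
```

```text
t 1.53 p [0.4852 0.3029 0.2004] yaw 10.15 zax [-0.001 -0.001 -1.   ] F [0.  0.7 0.4] M [ 0.04  0.03 -0.01] op 0.0512 j [ 0.84  0.32 -0.17  0.   -1.08  0.91]
translation [ -0.4   1.8 186.4] twist [0.08 0.04 0.05]
```

```bash
python3 -m pendant '{"translation":[[0,1.8,30],[0,1.8,65],[0,1.8,100],[0,1.8,135],[0,1.8,160],[0,1.8,178],[0,1.8,186],[0,1.8,186]],"twist":[[0,0,0],[0,0,0],[0,0,0],[0,0,0],[0,0,0],[0,0,0],[0,0,0],[0,0,0]],"claw":[0.5,0.5,0.5,0.5,0.5,0.5,0.5,0.5]}' 40
python3 -m pendant '{"translation":[[0,0,0],[0,0,0],[0,0,0],[0,0,0],[0,0,0],[0,0,0],[0,0,0],[0,0,0]],"twist":[[0,0,0],[0,0,0],[0,0,0],[0,0,0],[0,0,0],[0,0,0],[0,0,0],[0,0,0]],"claw":[0,0,0,0,0,0,0,0]}' 60
python3 -c "
from h import *
from rig import bot
st(bot.sense())"
```

```text
clock: 2.2
eef_pos: [0.4844, 0.3004, 0.0126]
tool_rot: [3.125, 0.278, -0.006]
ft_force: [-0.7, 1.1, 0.4]
opening: 0.0429
clock: 2.87
eef_pos: [0.4852, 0.3013, 0.0142]
tool_rot: [3.127, 0.279, -0.002]
ft_force: [-1.5, 1.5, 5.9]
opening: 0.0092
t 2.87 p [0.4852 0.3013 0.0142] yaw 10.2 zax [-0.001 -0.002 -1.   ] F [-1.5  1.5  5.9] M [0.23 0.47 0.06] op 0.0092 j [ 0.84  0.54 -0.37  0.   -0.66  0.91]
```

```bash
python3 -m pendant '{"translation":[[0,0,-10],[0,0,-30],[0,0,-55],[-4,15,-80],[-9,37,-102],[-15,62,-122],[-21,87,-138],[-27,112,-146]],"twist":[[0,0,0],[0,0,0],[0,0,0],[0,0,0.5],[0,0,1],[0,0,1.5],[0,0,2],[0,0,2.6]],"claw":[0,0,0,0,0,0,0,0]}' 70
python3 -m pendant '{"translation":[[-5,20,0],[-9,39,0],[-12,51,0],[-13,54,0],[-13,54,0],[-13,54,0],[-13,54,0],[-13,54,0]],"twist":[[0,0,0],[0,0,0],[0,0,0],[0,0,0],[0,0,0],[0,0,0],[0,0,0],[0,0,0]],"claw":[0,0,0,0,0,0,0,0]}'
python3 - <<'E'
from h import *
from rig import bot,viewer
s=bot.sense(); st(s); g=viewer.grab_frame("wrist"); cv2.imwrite("pics/w2.png",g["color"]); f=wristcam(g,s); np.savez("pics/w2.npz",**f)
t=viewer.grab_frame("top");np.savez("pics/top2.npz",**t)
E
```

```text
clock: 3.53
eef_pos: [0.4787, 0.1858, 0.163]
tool_rot: [3.134, 0.208, 0.003]
ft_force: [0.4, 0.1, -2.3]
opening: 0.0087
clock: 4.2
eef_pos: [0.4732, 0.1314, 0.1628]
tool_rot: [3.134, 0.21, 0.002]
ft_force: [0.4, 0.9, -1.4]
opening: 0.0087
t 4.2 p [0.4732 0.1314 0.1628] yaw 7.67 zax [ 0.002 -0.    -1.   ] F [ 0.4  0.9 -1.4] M [0.05 0.02 0.  ] op 0.0087 j [ 0.6   0.22 -0.41  0.   -0.93  1.1 ]
```

View pics/w2.png

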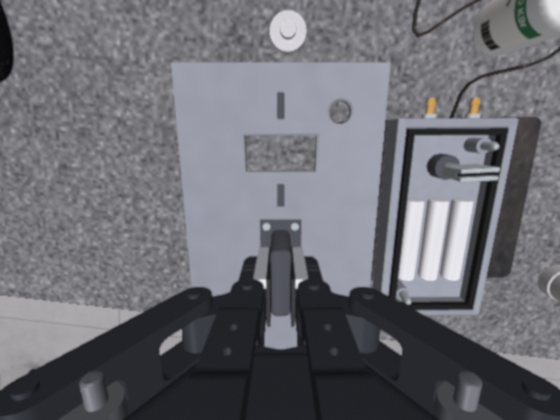

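The cover hangs level, with its slot at (281,153) and its front hole at (340,111). The housing is visible to the right, with pin tips near (495,147) and (405,297) and the fastener top near (474,170). I'll zoom in to read the tips.

Run:
```python
from h import *
f=np.load("pics/w2.npz"); c=f["color"][110:310,380:540]; o=np.zeros((600,800,3),np.uint8)
o[:, :480]=cv2.resize(c,(480,600),interpolation=cv2.INTER_CUBIC)
o[:200,490:790]=cv2.resize(f["color"][80:180,230:380],(300,200),interpolation=cv2.INTER_CUBIC)
cv2.imwrite("pics/c2.png",o)
```

```text
(no output)
```

View pics/c2.png

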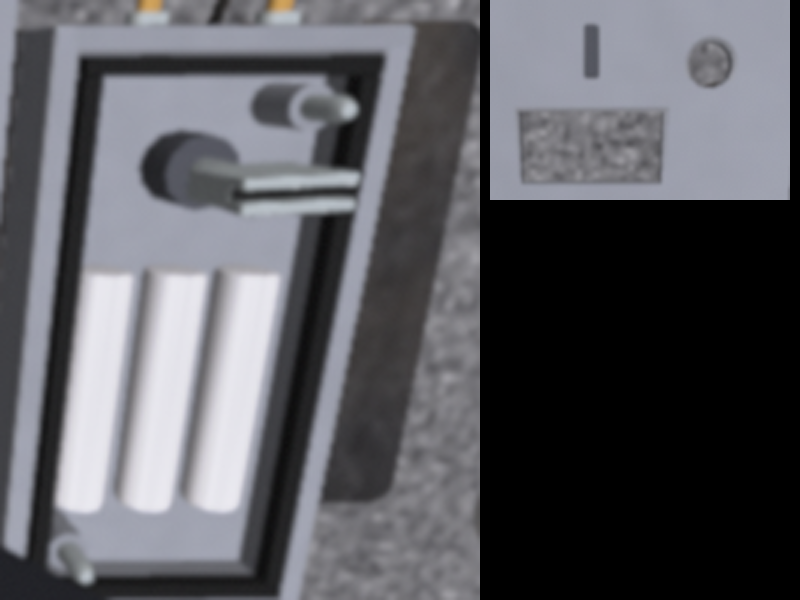

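Run:
```python
from h import *
from rig import bot
f=dict(np.load("pics/w2.npz")); s=bot.sense()
b=ray(f,[496,145.7],.046)[0];a=ray(f,[409,302],.046)[0]; fa=ray(f,[479.3,174],.0745)[0]
d=b-a; hy=np.arctan2(d[1],d[0])+np.arctan2(29,76); hc=(a+b)/2
print("pins",a,b,np.linalg.norm(d),"hc",hc,"yaw",np.degrees(hy)); 
u=np.array([np.cos(hy),np.sin(hy)]); print("fast",fa,"exp",hc[:2]+.056*u)
rim=ray(f,[(399,119),(517.7,118.3)],.034); print("rim end mid",rim.mean(0),"exp",hc[:2]+.1*u, np.linalg.norm(rim[0]-rim[1]))
z=.1546
h=ray(f,[340,111],z)[0]; sl=ray(f,[280.75,153.5],z)[0]; cor=ray(f,[(174,63),(389,63)],z)
e=cor.mean(0); print("hole",h,"slot",sl,"edge",e,"w",np.linalg.norm(cor[0]-cor[1]))
# cover pose from tool
R=Ro.from_rotvec(s["tool_rot"]).as_matrix()
for n,p,l in(("hole",h,(76,-29)),("slot",sl,(56,0)),("edge",e,(98,0))): 
    q=(R.T@(p-s["eef_pos"]))*1000; print(n,"tool",q.round(1),"expect",(l[0],-l[1]))
np.save("hc.npy",[hc[0],hc[1],hy])
```

```text
pins [ 0.39282489 -0.00843395  0.046     ] [ 0.5511476  -0.04454694  0.046     ] 0.16238913362274562 hc [ 0.47198624 -0.02649045  0.046     ] yaw 8.036616914754532
fast [ 0.52730317 -0.01822143  0.0745    ] exp [ 0.52743626 -0.01866131]
rim end mid [ 0.56963278 -0.01284701  0.034     ] exp [ 0.57100414 -0.01250985] 0.10397040482650378
hole [0.5523159  0.11333342 0.1546    ] slot [0.52853695 0.13895526 0.1546    ] edge [0.5694474  0.14408509 0.1546    ] w 0.09949966115662424
hole tool [76.1 28.2  8.3] expect (76, 29)
slot tool [56.  -0.3  8.3] expect (56, 0)
edge tool [97.2  0.   8.3] expect (98, 0)
```

Run:
```python
from h import *
from rig import bot
s=bot.sense(); go(s,[.4721,-.0265,.14],np.radians(7.9))
```

```text
translation [-22.  156.1  22.8] twist [ 0.03 -0.08 -0.24]
```

```bash
python3 - <<'E'
from h import *
f=dict(np.load("pics/top2.npz")); print(ray(f,[327,173],.11))
E
python3 -m pendant '{"translation":[[-3,15,5],[-6,40,10],[-9,65,14],[-12,90,18],[-16,115,21],[-19,138,22.5],[-22,152,22.8],[-22,156,22.8]],"twist":[[0,0,0],[0,0,0],[0,0,0],[0,0,-0.1],[0,0,-0.2],[0,0,-0.2],[0,0,-0.2],[0,-0.1,-0.2]],"claw":[0,0,0,0,0,0,0,0]}'
python3 - <<'E'
from h import *
from rig import bot
s=bot.sense(); st(s); go(s,[.4721,-.0265,.098],np.radians(7.9))
E
```

```text
[[ 0.64911671 -0.03963628  0.11      ]]
clock: 4.97
eef_pos: [0.4715, -0.0279, 0.1397]
tool_rot: [3.134, 0.212, -0.003]
ft_force: [0.4, -0.1, -2.6]
opening: 0.0084
t 4.97 p [ 0.4715 -0.0279  0.1397] yaw 7.74 zax [-0.002 -0.001 -1.   ] F [ 0.4 -0.1 -2.6] M [ 0.04 -0.01  0.08] op 0.0084 j [ 0.29  0.22 -0.49  0.   -0.86  1.42]
translation [ 0.9 -1.3 41.7] twist [ 0.04  0.11 -0.16]
```

```bash
python3 -m pendant '{"translation":[[1,-1.3,8],[1,-1.3,16],[1,-1.3,24],[1,-1.3,32],[1,-1.3,38],[1,-1.3,41.7],[1,-1.3,41.7],[1,-1.3,41.7]],"twist":[[0,0,0],[0,0,-0.1],[0,0.1,-0.2],[0,0.1,-0.2],[0,0.1,-0.2],[0,0.1,-0.2],[0,0.1,-0.2],[0,0.1,-0.2]],"claw":[0,0,0,0,0,0,0,0]}'
python3 - <<'E'
from h import *
from rig import bot,viewer
s=bot.sense(); st(s); go(s,[.4721,-.0265,.0507],np.radians(7.9))
g=viewer.grab_frame("wrist"); f=wristcam(g,s); np.savez("pics/w3.npz",**f)
cv2.imwrite("pics/w3.png",cv2.resize(g["color"][40:240,150:410],None,fx=3,fy=3,interpolation=cv2.INTER_CUBIC))
E
```

```text
clock: 5.63
eef_pos: [0.4723, -0.0263, 0.0978]
tool_rot: [3.133, 0.218, -0.001]
ft_force: [0.4, -0.5, -2.2]
opening: 0.0081
t 5.63 p [ 0.4723 -0.0263  0.0978] yaw 7.97 zax [-0.    -0.001 -1.   ] F [ 0.4 -0.5 -2.2] M [ 0.03 -0.04 -0.04] op 0.0081 j [ 0.29  0.28 -0.54  0.   -0.75  1.42]
translation [-0.2  0.1 47.1] twist [0.06 0.03 0.07]
```

View pics/w3.png

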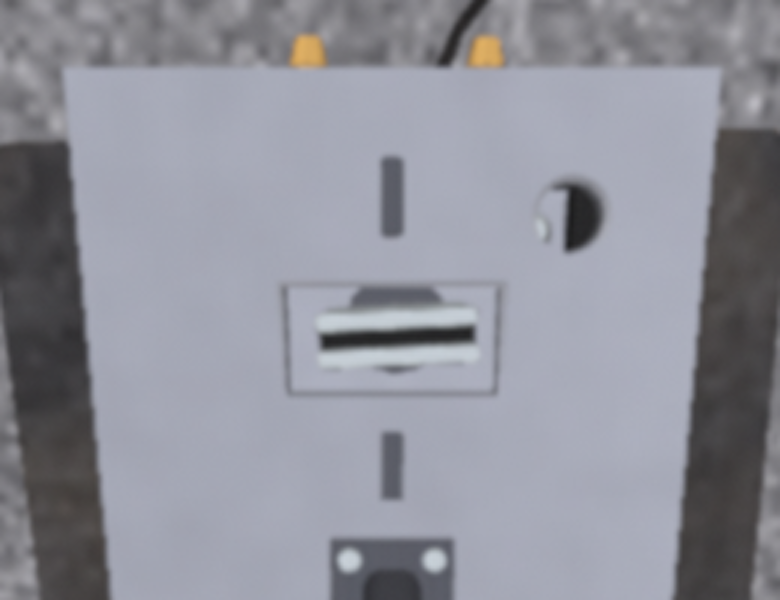

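The bar lies inside the slot, with its centre at (398,337) and the slot's centre at (393,339). It is about 2° off. Pin b shows through its hole at (545,220). I'll check the numbers before lowering.

Run:
```python
from h import *
from rig import bot
f=dict(np.load("pics/w3.npz")); s=bot.sense(); R=Ro.from_rotvec(s["tool_rot"]).as_matrix()
for n,uv,z in(("bar",[282.7,152.3],.0745),("slot",[281,153.0],.0896),("pintip",[331,116],.046),("pintip2",[331,112],.046)): print(n,(R.T@(ray(f,uv,z)[0]-s["eef_pos"])*1000).round(1))
```

```text
bar [55.1  0.9 23.6]
slot [55.9 -0.1  8.5]
pintip [75.1 31.3 52.2]
pintip2 [77.5 31.2 52.2]
```

```bash
python3 -m pendant '{"translation":[[-0.3,0.4,6],[-0.3,0.4,13],[-0.3,0.4,20],[-0.3,0.4,26],[-0.3,0.4,31],[-0.3,0.4,34],[-0.3,0.4,34],[-0.3,0.4,34]],"twist":[[0,0,0],[0,0,0],[0,0,0],[0,0,0],[0,0,0],[0,0,0],[0,0,0],[0,0,0]],"claw":[0,0,0,0,0,0,0,0]}'
python3 - <<'E'
from h import *
from rig import bot,viewer
s=bot.sense(); st(s)
g=viewer.grab_frame("wrist"); f=wristcam(g,s); np.savez("pics/w4.npz",**f)
cv2.imwrite("pics/w4.png",cv2.resize(g["color"][70:200,220:380],None,fx=4.5,fy=4.5,interpolation=cv2.INTER_CUBIC))
E
```

```text
clock: 6.35
eef_pos: [0.4723, -0.0268, 0.0639]
tool_rot: [3.133, 0.218, 0.0]
ft_force: [-0.3, -0.6, -1.6]
opening: 0.0088
t 6.35 p [ 0.4723 -0.0268  0.0639] yaw 7.97 zax [ 0.    -0.001 -1.   ] F [-0.3 -0.6 -1.6] M [ 0.01 -0.03 -0.05] op 0.0088 j [ 0.29  0.33 -0.57  0.   -0.66  1.42]
```

View pics/w4.png

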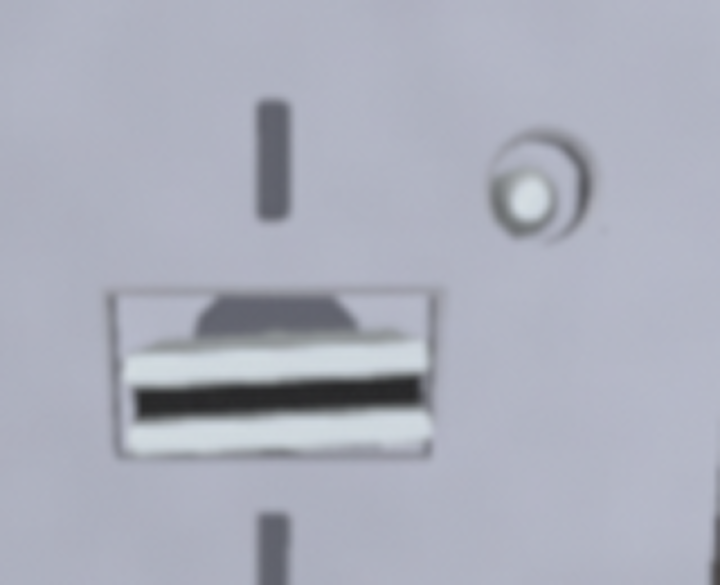

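Both features are visible: pin tip b at (528,197) inside its hole centred at (541,185), and the bar centred at (279,395) within the slot.

Run:
```python
from h import *
from rig import bot
f=dict(np.load("pics/w4.npz")); s=bot.sense(); st(s); R=Ro.from_rotvec(s["tool_rot"]).as_matrix()
for n,uv,z in(("bar",[282,157.8],.0745),("slot",[280.8,153.3],.0557),("pintip",[337.3,113.8],.046),("hole",[340.2,111.1],.0557)): print(n,(R.T@(ray(f,uv,z)[0]-s["eef_pos"])*1000).round(1))
```

```text
t 6.4 p [ 0.4725 -0.0268  0.0642] yaw 7.97 zax [ 0.001 -0.001 -1.   ] F [ 0.1  0.1 -2.3] M [ 0.04  0.02 -0.  ] op 0.0086 j [ 0.29  0.33 -0.57  0.   -0.66  1.42]
bar [ 55.3   0.4 -10.3]
slot [55.8 -0.1  8.5]
pintip [75.  29.  18.3]
hole [75.8 28.5  8.6]
```

```bash
python3 -m pendant '{"translation":[[-0.6,0.5,0],[-0.6,0.5,2],[-0.6,0.5,4],[-0.6,0.5,6],[-0.6,0.5,8],[-0.6,0.5,9],[-0.6,0.5,9],[-0.6,0.5,9]],"twist":[[0,0,0],[0,0,0],[0,0,0],[0,0,0],[0,0,0],[0,0,0],[0,0,0],[0,0,0]],"claw":[0,0,0,0,0,0,0,0]}'
python3 -c "
from h import *
from rig import bot
st(bot.sense())"
```

```text
clock: 7.07
eef_pos: [0.472, -0.0274, 0.0551]
tool_rot: [3.133, 0.218, 0.001]
ft_force: [0.9, -0.4, -1.4]
opening: 0.0086
t 7.07 p [ 0.472  -0.0274  0.0551] yaw 7.98 zax [ 0.001 -0.001 -1.   ] F [ 0.9 -0.4 -1.4] M [ 0.01 -0.   -0.01] op 0.0086 j [ 0.29  0.35 -0.58  0.   -0.64  1.42]
```

```bash
python3 -m pendant '{"translation":[[0,0,1],[0,0,2],[0,0,3],[0,0,4],[0,0,4.6],[0,0,5],[0,0,5],[0,0,5]],"twist":[[0,0,0],[0,0,0],[0,0,0],[0,0,0],[0,0,0],[0,0,0],[0,0,0],[0,0,0]],"claw":[0,0,0,0,0,0,0,0]}'
python3 - <<'E'
from h import *
from rig import bot,viewer
st(bot.sense())
E
```

```text
clock: 7.73
eef_pos: [0.472, -0.0274, 0.0503]
tool_rot: [3.133, 0.219, 0.001]
ft_force: [-0.3, 0.1, 0.3]
opening: 0.0084
t 7.73 p [ 0.472  -0.0274  0.0503] yaw 7.98 zax [ 0.001 -0.001 -1.   ] F [-0.3  0.1  0.3] M [ 0.02  0.25 -0.  ] op 0.0084 j [ 0.29  0.36 -0.59  0.   -0.62  1.42]
```

```bash
python3 -m pendant '{"translation":[[0,0,0],[0,0,0],[0,0,0],[0,0,0],[0,0,0],[0,0,-8],[0,0,-20],[0,0,-40]],"twist":[[0,0,0],[0,0,0],[0,0,0],[0,0,0],[0,0,0],[0,0,0],[0,0,0],[0,0,0]],"claw":[0.1,0.2,0.35,0.35,0.35,0.35,0.35,0.35]}'
python3 - <<'E'
from h import *
from rig import bot,viewer
s=bot.sense(); st(s); go(s,[.5274,-.0192,.13],np.radians(-79.5))
g=viewer.grab_frame("wrist"); f=wristcam(g,s); np.savez("pics/w5.npz",**f)
E
```

```text
clock: 8.4
eef_pos: [0.4708, -0.0276, 0.0898]
tool_rot: [3.132, 0.218, -0.005]
ft_force: [0.9, 0.1, 1.3]
opening: 0.0303
t 8.4 p [ 0.4708 -0.0276  0.0898] yaw 7.97 zax [-0.003 -0.002 -1.   ] F [0.9 0.1 1.3] M [ 0.03 -0.02  0.  ] op 0.0303 j [ 0.29  0.29 -0.55  0.   -0.73  1.42]
translation [ 57.1  -0.5 -40.4] twist [ 0.21  0.09 87.47]
```

```bash
python3 -m pendant '{"translation":[[5,0,-20],[15,0,-40],[26,0,-40],[37,0,-40],[48,0,-40],[55,0,-40],[57,-0.5,-40],[57,-0.5,-40]],"twist":[[0,0,7],[0,0,14],[0,0,21],[0,0,28],[0,0,35],[0,0,42],[0,0,49],[0,0,56]],"claw":[0.35,0.35,0.35,0.35,0.35,0.35,0.35,0.35]}'
python3 -m pendant '{"translation":[[0,0,0],[0,0,0],[0,0,0],[0,0,0],[0,0,0],[0,0,0],[0,0,0],[0,0,0]],"twist":[[0,0,7],[0,0,14],[0,0,21],[0,0,28],[0,0,31.5],[0,0,31.5],[0,0,31.5],[0,0,31.5]],"claw":[0.35,0.35,0.35,0.35,0.35,0.35,0.35,0.35]}'
python3 - <<'E'
from h import *
from rig import bot,viewer
s=bot.sense(); st(s); go(s,[.5274,-.0192,.054],np.radians(-79.5))
g=viewer.grab_frame("wrist"); f=wristcam(g,s); np.savez("pics/w6.npz",**f); cv2.imwrite("pics/w6.png",g["color"])
E
```

```text
clock: 9.12
eef_pos: [0.5311, -0.0185, 0.1353]
tool_rot: [-2.864, 1.284, -0.011]
ft_force: [-0.9, -0.1, -0.9]
opening: 0.0299
clock: 9.78
eef_pos: [0.5311, -0.0184, 0.1356]
tool_rot: [-2.408, 2.01, -0.01]
ft_force: [-0.3, 0.2, -1.0]
opening: 0.03
t 9.78 p [ 0.5311 -0.0184  0.1356] yaw -79.7 zax [ 0.008 -0.    -1.   ] F [-0.3  0.2 -1. ] M [ 0.04 -0.   -0.04] op 0.03 j [ 0.27  0.32 -0.36  0.   -0.89 -0.09]
translation [-0.1  4.4 81.6] twist [-0.44 -0.1  -0.2 ]
```

View pics/w6.png

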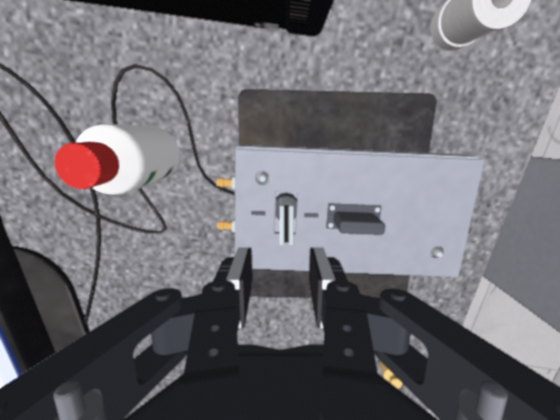

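The cover is seated, with both pins through their holes at (262,178) and (437,252). The bar top is at about (286,223) and stands straight up in the tool frame.

Run:
```python
from h import *
from rig import bot
f=dict(np.load("pics/w6.npz")); s=bot.sense()
im=f["color"]; gr=cv2.cvtColor(im,cv2.COLOR_BGR2GRAY)[185:255,270:305]
m=(gr>205).astype(np.uint8); ys,xs=np.nonzero(m); print(len(xs),xs.min()+270,xs.max()+270,ys.min()+185,ys.max()+185)
c=[(xs.min()+xs.max()+1)/2+270-.5,(ys.min()+ys.max()+1)/2+185-.5]; p=ray(f,c,.0745)[0]; print(c,p)
r=cv2.minAreaRect(ray(f,np.c_[xs+270,ys+185],.0745)[:,:2].astype(np.float32)*1000); print(r)
go(s,[p[0],p[1],.054],np.radians(-79.5))
pins=ray(f,[(262,178),(437,252.5)],.046);d=pins[0]-pins[1]; print(pins,np.linalg.norm(d),np.degrees(np.arctan2(d[1],d[0])+np.arctan2(29,76)))
```

```text
196 279 292 207 244
[np.float64(285.5), np.float64(225.5)] [ 0.5275109  -0.01969071  0.0745    ]
((527.4851684570312, -19.468717575073242), (9.433988571166992, 28.168964385986328), 10.878240585327148)
translation [ 0.5  4.4 81.5] twist [-0.43 -0.1  -0.22]
[[ 0.55100281 -0.04591139  0.046     ]
 [ 0.39554749 -0.01002544  0.046     ]] 0.15954359275832142 7.887109450156927
```

```bash
python3 -m pendant '{"translation":[[0.3,3,10],[0.3,4.4,25],[0.3,4.4,40],[0.3,4.4,55],[0.3,4.4,68],[0.3,4.4,77],[0.3,4.4,81],[0.3,4.4,81]],"twist":[[-0.2,0,-0.4],[-0.4,-0.1,-0.5],[-0.4,-0.1,-0.5],[-0.4,-0.1,-0.5],[-0.4,-0.1,-0.5],[-0.4,-0.1,-0.5],[-0.4,-0.1,-0.5],[-0.4,-0.1,-0.5]],"claw":[0.35,0.35,0.35,0.35,0.35,0.35,0.35,0.35]}'
python3 -m pendant '{"translation":[[0,0,0],[0,0,0],[0,0,0],[0,0,0],[0,0,0],[0,0,0],[0,0,0],[0,0,0]],"twist":[[0,0,0],[0,0,0],[0,0,0],[0,0,0],[0,0,0],[0,0,0],[0,0,0],[0,0,0]],"claw":[0.2,0.1,0,0,0,0,0,0]}' 30
python3 - <<'E'
from h import *
from rig import bot
s=bot.sense(); st(s); go(s,[.5275,-.0195,.054],np.radians(-172.05))
E
```

```text
clock: 10.5
eef_pos: [0.5267, -0.0197, 0.0533]
tool_rot: [2.419, -2.002, -0.002]
ft_force: [-0.1, 0.4, -0.3]
opening: 0.0298
clock: 11.17
eef_pos: [0.5275, -0.0196, 0.0538]
tool_rot: [2.421, -2.002, 0.0]
ft_force: [2.3, -0.4, -1.3]
opening: 0.0094
t 11.17 p [ 0.5275 -0.0196  0.0538] yaw -79.18 zax [-0. -0. -1.] F [ 2.3 -0.4 -1.3] M [-0.01 -0.71 -0.07] op 0.0094 j [ 0.27  0.42 -0.45  0.   -0.7  -0.08]
translation [-0.1 -0.1 -0.2] twist [-1.000e-02 -2.000e-02  9.287e+01]
```

```bash
python3 -m pendant '{"translation":[[0,0,0],[0,0,0],[0,0,0],[0,0,0],[0,0,0],[0,0,0],[0,0,0],[0,0,0]],"twist":[[0,0,4],[0,0,10],[0,0,16],[0,0,22],[0,0,28],[0,0,34],[0,0,40],[0,0,45]],"claw":[0,0,0,0,0,0,0,0]}' 40
python3 - <<'E'
from h import *
from rig import bot
s=bot.sense(); st(s); go(s,[.5275,-.0195,.054],np.radians(-172.05))
E
```

```text
clock: 11.83
eef_pos: [0.5275, -0.0195, 0.0538]
tool_rot: [1.464, -2.78, 0.0]
ft_force: [2.4, 0.9, -2.1]
opening: 0.0092
t 11.83 p [ 0.5275 -0.0195  0.0538] yaw -124.44 zax [ 0. -0. -1.] F [ 2.4  0.9 -2.1] M [-0.02 -0.56  0.01] op 0.0092 j [ 0.27  0.42 -0.45  0.   -0.7  -0.87]
translation [-0.   0.  -0.2] twist [-2.000e-02 -0.000e+00  4.761e+01]
```

```bash
python3 -m pendant '{"translation":[[0,0,0],[0,0,0],[0,0,0],[0,0,0],[0,0,0],[0,0,0],[0,0,0],[0,0,0]],"twist":[[0,0,6],[0,0,13],[0,0,20],[0,0,27],[0,0,34],[0,0,41],[0,0,46],[0,0,47.6]],"claw":[0,0,0,0,0,0,0,0]}'
python3 -m pendant '{"translation":[[0,0,0],[0,0,0],[0,0,0],[0,0,0],[0,0,0],[0,0,0],[0,0,0],[0,0,-10]],"twist":[[0,0,0],[0,0,0],[0,0,0],[0,0,0],[0,0,0],[0,0,0],[0,0,0],[0,0,0]],"claw":[0,0,0.1,0.2,0.35,0.35,0.35,0.35]}'
python3 - <<'E'
from h import *
from rig import bot
s=bot.sense(); st(s); go(s,[.56,-.0195,.135],np.radians(-172.05))
E
```

```text
clock: 12.5
eef_pos: [0.5276, -0.0195, 0.0538]
tool_rot: [-0.213, 3.134, -0.0]
ft_force: [2.4, 0.6, -1.9]
opening: 0.0087
clock: 13.17
eef_pos: [0.5259, -0.0198, 0.0625]
tool_rot: [0.212, -3.13, 0.001]
ft_force: [-0.1, -0.1, 0.5]
opening: 0.0298
t 13.17 p [ 0.5259 -0.0198  0.0625] yaw -172.25 zax [-0.004 -0.001 -1.   ] F [-0.1 -0.1  0.5] M [-0.01  0.05  0.03] op 0.0298 j [ 0.27  0.41 -0.44 -0.   -0.72 -1.71]
translation [-33.5  -4.3 -72.6] twist [-0.02 -0.25 -0.2 ]
```

```bash
python3 -m pendant '{"translation":[[0,0,-10],[0,0,-25],[0,0,-45],[0,0,-60],[0,0,-70],[0,0,-72],[0,0,-72],[0,0,-72]],"twist":[[0,-0.2,-0.2],[0,-0.2,-0.2],[0,-0.2,-0.2],[0,-0.2,-0.2],[0,-0.2,-0.2],[0,-0.2,-0.2],[0,-0.2,-0.2],[0,-0.2,-0.2]],"claw":[0.35,0.35,0.35,0.35,0.35,0.35,0.35,0.35]}'
python3 - <<'E'
from h import *
from rig import bot,viewer
s=bot.sense(); st(s)
g=viewer.grab_frame("wrist"); f=wristcam(g,s); np.savez("pics/w7.npz",**f); cv2.imwrite("pics/w7.png",cv2.resize(g["color"][60:320,160:400],None,fx=2.3,fy=2.3,interpolation=cv2.INTER_CUBIC))
E
```

```text
clock: 13.83
eef_pos: [0.5256, -0.0198, 0.1341]
tool_rot: [0.217, -3.132, 0.0]
ft_force: [-0.1, -0.0, -0.3]
opening: 0.0301
t 13.83 p [ 0.5256 -0.0198  0.1341] yaw -172.07 zax [-0.002 -0.    -1.   ] F [-0.1 -0.  -0.3] M [ 0.09 -0.02 -0.01] op 0.0301 j [ 0.27  0.31 -0.37 -0.   -0.89 -1.7 ]
```

View pics/w7.png

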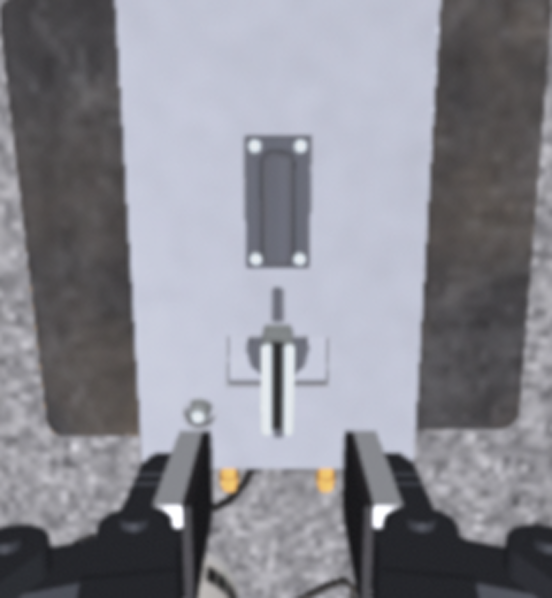

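The bar now lies along the cover's x axis. Its groove runs from (278,342) to (279,435), in line with the rib at (277,303) and centred between the cover's edges. I'll check the angle numerically.

Run:
```python
from h import *
from rig import bot
f=dict(np.load("pics/w7.npz")); s=bot.sense()
gr=cv2.cvtColor(f["color"],cv2.COLOR_BGR2GRAY)[205:252,268:293]
ys,xs=np.nonzero(gr>215); print(cv2.minAreaRect(ray(f,np.c_[xs+268,ys+205],.0745)[:,:2].astype(np.float32)*1000))
E=lambda u,v:(u/2.3+160,v/2.3+60)
w=ray(f,[E(117,0),E(141,465),E(441,0),E(415,468)],.0425); 
for i in(0,2): d=w[i+1]-w[i]; print(np.degrees(np.arctan2(d[1],d[0])))
h=ray(f,[E(278,152),E(278,250)],.0745); print("handle top",h, h.mean(0))
go(s,[.472,-.0274,.1],np.radians(-172))
```

```text
((526.9637451171875, -19.550317764282227), (28.193201065063477, 10.233339309692383), 7.909768104553223)
7.530211718900185
8.122005217491964
handle top [[ 0.45566935 -0.02883255  0.0745    ]
 [ 0.48328945 -0.02498627  0.0745    ]] [ 0.4694794  -0.02690941  0.0745    ]
translation [53.9 -0.1 33.8] twist [-0.02 -0.16 -0.07]
```

```bash
python3 -m pendant '{"translation":[[8,0,5],[18,0,10],[30,0,15],[41,0,20],[50,0,25],[54,0,30],[54,0,33],[54,0,34]],"twist":[[0,0,0],[0,-0.1,0],[0,-0.1,0],[0,-0.1,0],[0,-0.1,0],[0,-0.1,0],[0,-0.1,0],[0,-0.1,0]],"claw":[0,0,0,0,0,0,0,0]}'
python3 -m pendant '{"translation":[[0,0,5],[0,0,10],[0,0,15],[0,0,19],[0,0,22],[0,0,24],[0,0,24],[0,0,24]],"twist":[[0,0,0],[0,0,0],[0,0,0],[0,0,0],[0,0,0],[0,0,0],[0,0,0],[0,0,0]],"claw":[0,0,0,0,0,0,0,0]}'
python3 - <<'E'
from h import *
from rig import bot,viewer
s=bot.sense(); st(s)
E
```

```text
clock: 14.55
eef_pos: [0.4717, -0.0274, 0.099]
tool_rot: [0.217, -3.132, 0.001]
ft_force: [-0.4, -0.1, -0.1]
opening: 0.0001
clock: 15.22
eef_pos: [0.4718, -0.0274, 0.075]
tool_rot: [0.218, -3.132, 0.001]
ft_force: [0.7, -0.8, 0.2]
opening: -0.0003
t 15.22 p [ 0.4718 -0.0274  0.075 ] yaw -172.05 zax [-0.002 -0.001 -1.   ] F [ 0.7 -0.8  0.2] M [0.07 0.03 0.01] op -0.0003 j [ 0.29  0.32 -0.56  0.   -0.69 -1.72]
```

```bash
python3 -m pendant '{"translation":[[0,0,0.5],[0,0,1],[0,0,1.5],[0,0,2],[0,0,2.5],[0,0,3],[0,0,3],[0,0,3]],"twist":[[0,0,0],[0,0,0],[0,0,0],[0,0,0],[0,0,0],[0,0,0],[0,0,0],[0,0,0]],"claw":[0,0,0,0,0,0,0,0]}'
```

```text
clock: 15.88
eef_pos: [0.472, -0.0274, 0.0727]
tool_rot: [0.218, -3.132, 0.002]
ft_force: [-2.1, 0.3, 7.0]
opening: -0.0002
```

```bash
python3 -m pendant '{"translation":[[0,0,0.5],[0,0,1],[0,0,1.3],[0,0,1.6],[0,0,1.8],[0,0,2],[0,0,2],[0,0,2]],"twist":[[0,0,0],[0,0,0],[0,0,0],[0,0,0],[0,0,0],[0,0,0],[0,0,0],[0,0,0]],"claw":[0,0,0,0,0,0,0,0]}'
```

```text
clock: 16.55
eef_pos: [0.472, -0.0274, 0.072]
tool_rot: [0.219, -3.133, 0.002]
ft_force: [-3.5, 0.4, 12.0]
opening: -0.0001
```

```bash
python3 -m pendant '{"translation":[[0,0,1],[0,0,2],[0,0,2.5],[0,0,3],[0,0,3],[0,0,3],[0,0,3],[0,0,3]],"twist":[[0,0,0],[0,0,0],[0,0,0],[0,0,0],[0,0,0],[0,0,0],[0,0,0],[0,0,0]],"claw":[0,0,0,0,0,0,0,0]}'
python3 -c "
from h import *
from rig import bot
st(bot.sense())"
```

```text
clock: 17.22
eef_pos: [0.4721, -0.0274, 0.072]
tool_rot: [0.221, -3.133, 0.003]
ft_force: [-8.5, 2.3, 23.8]
opening: 0.0003
t 17.22 p [ 0.4721 -0.0274  0.072 ] yaw -171.92 zax [-0.001 -0.002 -1.   ] F [-8.5  2.3 23.8] M [ 0.73  2.46 -0.01] op 0.0003 j [ 0.29  0.32 -0.57  0.   -0.68 -1.72]
```

```bash
python3 -m pendant '{"translation":[[0.3,0,3],[0.6,0,3],[0.6,0,3],[0.6,0,3],[0.6,0,3],[0.6,0,3],[0.6,0,3],[0.6,0,3]],"twist":[[0,0,0],[0,0,0],[0,0,0],[0,0,0],[0,0,0],[0,0,0],[0,0,0],[0,0,0]],"claw":[0,0,0,0,0,0,0,0]}'
python3 - <<'E'
from h import *
from rig import bot,viewer
s=bot.sense(); st(s)
g=viewer.grab_frame("wrist"); a=viewer.grab_frame("scene")
o=np.zeros((560,800,3),np.uint8); o[:420,:400]=g["color"][:,80:480]; o[:,400:]=cv2.resize(a["color"][150:290,260:360],(400,560),interpolation=cv2.INTER_CUBIC)
cv2.imwrite("pics/fin.png",o)
E
```

```text
clock: 17.88
eef_pos: [0.4721, -0.0274, 0.0719]
tool_rot: [-0.224, 3.133, -0.004]
ft_force: [-8.0, 2.3, 23.4]
opening: 0.0003
t 17.88 p [ 0.4721 -0.0274  0.0719] yaw -171.84 zax [ 0.001 -0.002 -1.   ] F [-8.   2.3 23.4] M [ 0.65  2.2  -0.02] op 0.0003 j [ 0.29  0.32 -0.57  0.   -0.68 -1.72]
```

View pics/fin.png

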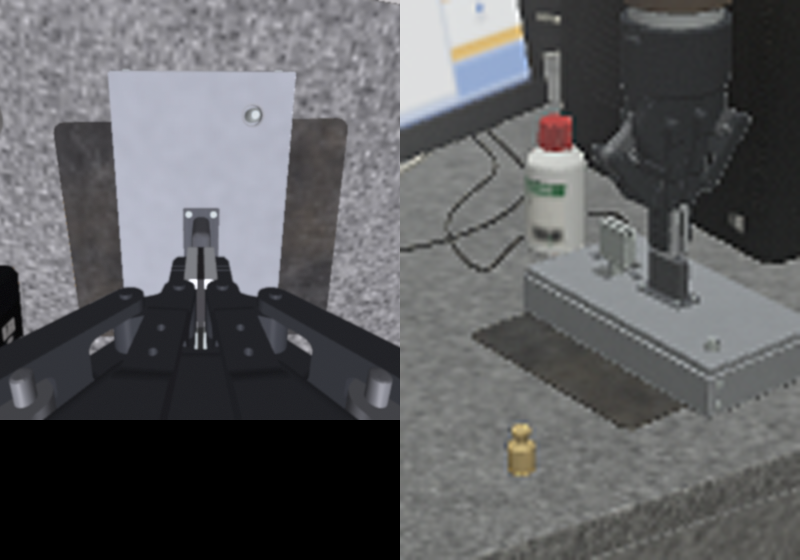

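The left half shows pin a through its hole at (253,115) and the closed fingers on the handle at (201,240). The right half shows the cover flat on the housing, the bar along its x axis, and the bottle and weight still standing. Height and force are both steady, so I'm handing in.

```bash
python3 -c "
from rig import bot
print(bot.sign_off())"
```

```text
the job is handed in; nothing more can be done
None
```

I closed the dryer housing in the order asked and handed the job in at about 18 s, with the fingers still pressing the cover down. `sign_off` gives no verdict, so what follows rests on my own checks.

- **Cover:** I lowered it by its handle over both pins and the fastener without catching on anything. It came to rest on the seal at about 36 mm, and the wrist pictures showed both pins through their holes.
- **Fastener:** I turned it about 93° clockwise. Afterwards the bar measured 7.9°, and the cover's two long edges 7.5° and 8.1°, so the slot lines up with the ribs to within measuring error.
- **Press:** The closed fingers push down on the handle top with about 23 N. The height stayed at 72 mm as the force rose from 12 to 24 N, which means the cover is on the metal rim.
- **Sideways force:** About 8 N of sideways force remained during the press. A 0.6 mm correction barely changed it, but the position stayed steady.
- **Other things on the bench:** I didn't touch any of them. The last picture shows the bottle and the small weight standing; I did not check the other items again at the end.

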